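# Seat and clamp a circuit board in a repair fixture

### The job

Lifting nothing, push the circuit board along its fixture by the back of its black connector until it is fully home against the end stop. Then flip the toggle clamp's lever over its centre so that it snaps down and clamps the board. Leave the jar, the spool and the screwdriver beside the fixture where they are.

Things in the scene. Friction and masses are not known exactly. Their poses are not given: they have to be found in the camera images.
- fixture: Aluminium plate fixed to the bench, 280 x 140 x 12 mm. Origin: centre of its underside, on the bench. x: the way the board is pushed, from the bare open end to the stop and clamp, roughly to the robot's left; z up. Guide rails along x (12 mm wide, tops 22 mm above the bench, x = -140 to +40 mm, inner faces at y = +-52 mm) keep the board straight with 2 mm play a side.
- fixture_stop (a point): Middle of the end stop's face, on the plate's top: fixture x = +40 mm, y = 0, z = 12 mm. Axes as the fixture's. The stop is a bar 104 mm wide, 12 mm thick, its top 18 mm above the bench.
- board: Loose green circuit board, 120 (x) x 100 (y) x 3 mm, about 0.2 kg, flat on the plate between the rails, 18 to 47 mm short of the stop at the start; slides with 1 to 3 N. Origin: centre of its underside; axes as the fixture's. At its trailing (-x) edge a black connector, 22 (x) x 70 (y) mm, from 15 to 35 mm above the bench. The middle of its leading edge is bare, for the clamp pad.
- board_lead (a point): Middle of the board's leading (+x) edge, at its underside; it meets fixture_stop when the board is home.
- connector_back (a point): Centre of the black connector's back (-x) face, 25 mm above the bench: push here towards fixture +x. The face is 70 mm wide, 20 mm high, 2 mm in from the board's trailing edge and 118 mm behind its leading edge.
- clamp_lever (a joint): Lever angle, rad: 0 open at the start (handle leans 40 degrees away from the board, to fixture +x), growing as the handle swings over towards the board (-x). A spring drives it away from the centre, 0.70 (handle upright): once past, it snaps by itself to about 1.37, pad on the board (1.40: hard stop, no board). It takes about 3 N at the handle's end, falling to nothing at the centre.
- clamp_pivot (a point): The lever's hinge axis, along the fixture's y: fixture x = +75 mm, y = 0, z = 35 mm. Steel cheeks either side of it (38 mm overall in y, 36 mm along x) reach 48 mm above the bench.
- lever_end (a point): Centre of the handle's round end, 100 mm from the hinge axis (109 mm to the outermost point). The handle is a straight bar, 10 mm thick for its first 50 mm, then a black rubber grip 18 mm thick. Open, this point lies 64 mm beyond the hinge in fixture +x, 111 mm above the bench; at the centre 135 mm above it.
- clamp_pad: Round black rubber pad, 18 mm across, at the end of the clamp's hold-down arm, 50 mm from the hinge on the board's side. Origin: centre of its pressing face. Open, the arm stands up and the pad hangs about 79 mm above the bench; clamped, it presses down on the board 15 mm inside its leading edge with some 6 N.
- flux_jar: Bystander: loose amber glass jar with a black cap, 44 mm across, 45 mm tall, standing beside the fixture on the robot's side (it may swap places with the spool). Origin: centre of its underside.
- solder_spool: Bystander: loose empty grey plastic spool, 48 mm across, 42 mm tall, standing on its end beside the fixture on the robot's side. Origin: centre of its underside.
- screwdriver: Bystander: loose screwdriver about 170 mm long lying on the bench along the fixture's far side, roughly parallel to it. Origin: underside, near its middle.
Things that resemble listed ones, but are neither listed nor needed, are in the scene too. There is more than one size of the board; the one meant has the size given above.

How it is judged (in metres and radians):
On the way, in this order (a step that is already met when the one before it is completed fails the run):
1. the board is home against the end stop (within 3 mm) while the clamp is still open (x of board_lead in the frame of fixture_stop above -0.003 m and value of joint clamp_lever below 0.3 rad), for 0.1 s.
2. the lever has snapped over and its pad bears on the board (value of joint clamp_lever above 1.25 rad and contact force between clamp_pad and board above 1 N), for 0.1 s.
At the end, for the whole second after the job is handed in: The board lies flat in the fixture with its leading edge within 3 mm of the end stop, at rest; the lever is over its centre in the clamped position (joint above 1.25 rad) and the pad presses on the board with more than 1 N (all of step 2 and x of board_lead in the frame of fixture_stop above -0.003 m and z of board in the frame of fixture below 0.015 m and linear speed of board below 0.01 m/s); the robot touches nothing.
It fails at once if the board is lifted (more than 6 mm) off the fixture plate or tipped (z of board in the frame of fixture above 0.018 m or angle between board's own z axis and vertical above 0.15 rad).
It fails at once if the jar, the spool or the screwdriver is moved by more than 20 mm (distance of any of flux_jar, solder_spool, screwdriver from where it was at the start of the episode above 0.02 m).
It also fails if it takes over 48 s, if anything falls off the work surface, if the arm or the gripper's body presses on something with over 40 N, if the wrist force passes 120 N, or if a joint passes its speed limit or range.

### The arm

A 6-joint arm with a two-finger parallel gripper is mounted at the origin on the work surface. World frame = base frame: x ahead of the robot, y to its left, z up, the work surface at z = 0. Lengths are in m, angles in degrees, forces in N, time in s.
With the tool pointing down it reaches from about 0.25 to 0.725 m from the base axis. Payload 9.7 kg.
Tool frame: the origin (TCP) lies between the finger pads; the fingertips stand 22 mm ahead of it and the grasp point (between the pads) lies 3 mm ahead of it; z points along the fingers, y is the line along which they close (so a half turn about z gives the same grasp; the last joint's range is limited). The gripper opens to 85 mm and grips with 20 to 120 N. Pads are 22 mm wide; open, the fingers measure 114 mm over their backs; the gripper's body (76 mm by 85 mm) begins 54 mm behind the grasp point. The pads swing forward as they close: fully open they stand 13 mm farther back than shut.
Start: joints at [-71.562, 4.979, 10.078, 95.1, 0, 90], TCP at [0.174, -0.522, 0.253] pointing down, gripper open.
Joint ranges: [-179.16, 179.16], [-48.56, 103.87], [-65.8, 70.77], [-126.05, 130.52], [-82.76, 87.17], [-180, 180]. Speed limits (degrees/s): [127.2, 127.2, 147.25, 180, 180, 180].

### API

Orientations are given as [roll, pitch, yaw] about the fixed x, y, z axes, in that order (R = Rz(yaw) Ry(pitch) Rx(roll)).
In Python, from workcell import bot, viewer, finder gives the robot as it stands.
- The arm moves only by the tool move_arm, never from a script. Its arguments are lists of equal length, an entry for each row: "offset": the shift along the tool's x, y, z in cm, a list of three; "twist": the turn, a rotation vector about the tool's x, y, z in rad, a list of three; "grip": the opening, from 0 (shut) to 1 (fully open). In form: {"offset": [[x, y, z], ...], "twist": [[ax, ay, az], ...], "grip": [grip, ...]}. A call has 1 to 5 rows; each row shifts and turns the commanded pose from where the row before left it, along the tool's axes as they then stand; what a row does not reach is not made up. A row lasts 1/10 s, in which the tool goes at most 50 mm and 8.59 degrees, less where a joint would pass 70% of its speed; a pose out of reach is approached as far as the arm can. A call is refused whole if a number of a shift passes 5 or a number of a turn 0.15, either way. A call with a gripper value outside its range is refused whole. The fingers move at their own pace and stop on an object; "force" is the grip in N (left out, the last holds). Time passes only in rows, so rows that do not move let the fingers close. It gives the time, the measured TCP pose, the force, the opening and the grip force at its end, in the units of the state.
- bot.get_obs(): the state, without advancing time (a new reading comes with each control period).
- viewer.camera(name): name is "side" or "top" or "wrist"; returns a dict with "color" (384x512x3 uint8, red, green, blue), "depth" (384x512 float32, m along the optical axis (not along the pixel's ray), 0 where there is no reading), "vfov" (degrees; the focal length in pixels is half the picture's height over the tangent of half this angle, whatever the lens; pixels are square), "cx", "cy" (the principal point, pixels), "position" and "attitude" of the camera in the world; the wrist camera has in their place "tool_from_camera" (4x4, takes a point from camera to tool coordinates, whose origin is the TCP and whose axes are the flange's). Camera axes: x right, y down, z forward; pixel columns grow to the right and rows downward; lengths in m; the calibration is good to about 2 mm. A picture is of the moment at which its call begins: read the wrist's pose just before it.
- bot.job_done(): hands the job in; it is judged then, once.
Trained networks look in a picture, given as the dict that the camera call returned (one of the last four; its "shot" number tells which), for a name from the list of things; names that differ only in an ending like _2 or _b are one class to them, and where a whole thing is asked for, a point or a joint stands for the part that bears it (a point fixed in the world has none). Each returns a list of dicts, best first, with "p" (0 to 1); they miss things now and then, are a little off and sometimes report something else, mostly with a low value. They report only what shows in the picture. A call takes as long as a camera call. They do not tell look-alikes from the thing itself.
- finder.boxes_of(picture, thing): "position" ([column, row] in pixels, amid what is visible of it).
- finder.pinpoint(picture, thing): "position" ([column, row] in pixels: a listed point, or the origin of a listed thing).
The state is a dict: "time": time; "q": joint angles; "qd": joint speeds; "joint_efforts": joint torques, N m; "ee_pos": TCP position; "tcp_rot": TCP orientation; "wrist_force": force on the tool from outside, world axes, zero at the start; "torque": the same for the moment, N m; "opening": finger opening in m; "grasp_force": force on a finger pad.
Only numpy, scipy, OpenCV 4.12 (cv2) and the standard library are available. Lean on these libraries where they do the work, as an engineer would, in place of code of your own. Each camera call takes 0.05 s, during which the arm holds its last target. There are 200 camera calls.

## Working session

There is one attempt and no reset: what is moved stays moved. The work goes in short steps, Python scripts to look and compute and a tool call to move; the robot and the scene stay as the last step left them, time stands still between calls to the robot, and variables do not carry over. Pictures are saved under pics/ and viewed, at most 10 in all, crops included, and the job is handed in when it is done.

Besides the shell and the picture viewer there is one more tool, called after "Emit:" by a JSON object that holds its "op" and its "data". move_arm: Moves the arm, as the interface text tells. Its arguments: {"type":"object","properties":{"offset":{"type":"array","items":{"type":"array","items":{"type":"number"}}},"twist":{"type":"array","items":{"type":"array","items":{"type":"number"}}},"grip":{"type":"array","items":{"type":"number"}},"force":{"type":"number"}},"required":["offset","twist","grip"]}

```bash
mkdir -p pics; cat > h.py <<'E'
import numpy as np, cv2
from workcell import bot, viewer, finder
from scipy.spatial.transform import Rotation as R
def toolT():
    o=bot.get_obs(); T=np.eye(4); T[:3,3]=o['ee_pos']; T[:3,:3]=R.from_euler('xyz',o['tcp_rot'],degrees=True).as_matrix(); return T
def shot(n):
    W=toolT() if n=='wrist' else None
    c=viewer.camera(n)
    if n=='wrist': c['T']=W@np.array(c['tool_from_camera'])
    else:
        T=np.eye(4);T[:3,3]=c['position'];a=np.array(c['attitude'])
        T[:3,:3]=a if a.shape==(3,3) else R.from_euler('xyz',a,degrees=True).as_matrix(); c['T']=T
    c['f']=c['color'].shape[0]/2/np.tan(np.radians(c['vfov'])/2)
    return c
def ray(c,p): return c['T'][:3,:3]@np.array([(p[0]-c['cx'])/c['f'],(p[1]-c['cy'])/c['f'],1])
def at_z(c,p,z):
    r=ray(c,p);o=c['T'][:3,3]; return o+r*(z-o[2])/r[2]
def at_d(c,p):
    u,v=int(round(p[0])),int(round(p[1])); d=c['depth'][max(v-1,0):v+2,max(u-1,0):u+2]; d=d[d>0]
    return c['T'][:3,3]+ray(c,p)*(np.median(d) if len(d) else np.nan)
def proj(c,P):
    q=c['T'][:3,:3].T@(np.array(P)-c['T'][:3,3]); return np.array([c['cx']+c['f']*q[0]/q[2],c['cy']+c['f']*q[1]/q[2]])
def save(c,name,crop=None,s=1):
    im=c['color'][:,:,::-1]
    if crop: im=im[crop[1]:crop[3],crop[0]:crop[2]]
    cv2.imwrite('pics/'+name,cv2.resize(im,None,fx=s,fy=s,interpolation=cv2.INTER_CUBIC))
E
python3 - <<'E'
from h import *
np.set_printoptions(precision=3,suppress=True)
print(bot.get_obs())
cs=[shot('top'),shot('side')]
for n,c in zip(['top','side'],cs):
    print(n,{k:c[k] for k in ('vfov','cx','cy','position','attitude')})
    Z=dict(board_lead=.012,connector_back=.025,fixture_stop=.012,lever_end=.111,clamp_pivot=.035,fixture=0,board=.012,clamp_pad=.079,flux_jar=0,solder_spool=0,screwdriver=0)
    for t,z in Z.items():
        for d in finder.pinpoint(c,t)[:3]:
            print(t,round(d['p'],2),np.array(d['position']),at_z(c,d['position'],z),at_d(c,d['position']))
im=np.hstack([c['color'] for c in cs])[:,:,::-1]
cv2.imwrite('pics/a.png',cs[0]['color'][:,:,::-1]);cv2.imwrite('pics/b.png',cs[1]['color'][:,:,::-1])
E
```

```text
{'time': 0.0, 'q': array([-71.563,   5.013,  10.035,  95.101,  -0.   ,  89.999]), 'qd': array([-0.037,  0.03 , -0.048,  0.057,  0.008, -0.021]), 'joint_efforts': array([ -0.   , -52.039,  46.48 ,   0.016,  -0.   ,   0.   ]), 'ee_pos': array([ 0.174, -0.522,  0.253]), 'tcp_rot': array([-179.921,    0.   ,   18.437]), 'wrist_force': array([-0.55 , -0.123,  0.673]), 'torque': array([0.058, 0.012, 0.008]), 'grasp_force': 0.0, 'opening': 0.08532627006339479}
top {'vfov': 46.852487241469554, 'cx': 252.39473431952737, 'cy': 189.70585923558627, 'position': array([ 0.482, -0.065,  0.95 ]), 'attitude': array([-173.724,   -0.331,  -91.343])}
board_lead 0.83 [388.2 255.7] [ 0.439 -0.355  0.012] [ 0.439 -0.357  0.003]
board_lead 0.78 [245.  211.1] [ 0.54  -0.056  0.012] [ 0.54  -0.056  0.016]
connector_back 0.92 [355.3 234.6] [ 0.485 -0.284  0.025] [ 0.485 -0.286  0.018]
connector_back 0.71 [293.8 190.3] [ 0.58  -0.16   0.025] [ 0.579 -0.159  0.035]
fixture_stop 0.74 [243.9 210.4] [ 0.541 -0.054  0.012] [ 0.541 -0.054  0.014]
fixture_stop 0.62 [223.9 221.1] [ 0.52  -0.011  0.012] [ 0.517 -0.016  
[... 1707 characters left out ...]
-0.303  0.012] [ 0.687 -0.298  0.002]
board 0.68 [264.  230.4] [ 0.56  -0.112  0.012] [ 0.56  -0.114  0.014]
board 0.66 [272.2 349. ] [ 0.46  -0.324  0.012] [ 0.463 -0.319  0.001]
clamp_pad 0.69 [182.1 140.6] [0.499 0.126 0.079] [0.483 0.073 0.12 ]
clamp_pad 0.52 [223.5 178.2] [ 0.526 -0.017  0.079] [0.555 0.053 0.012]
flux_jar 0.87 [169.  235.3] [ 0.404 -0.033  0.   ] [ 0.4   -0.051  0.021]
flux_jar 0.71 [264.7 227.7] [ 0.57  -0.098  0.   ] [ 0.563 -0.11   0.015]
solder_spool 0.7 [222.5 279.1] [ 0.45  -0.168  0.   ] [ 0.444 -0.184  0.024]
solder_spool 0.37 [290.  243.9] [ 0.592 -0.154  0.   ] [ 0.584 -0.165  0.016]
screwdriver 0.95 [294.  193.6] [ 0.668 -0.043  0.   ] [ 0.666 -0.045  0.002]
```

View pics/a.png

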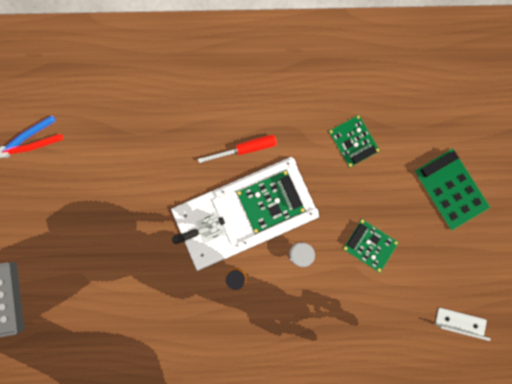

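View pics/b.png

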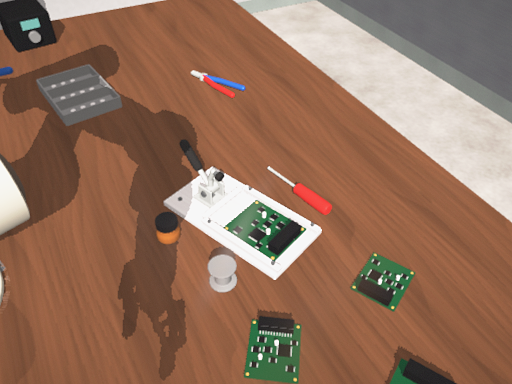

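Top view: the fixture lies at about (243,211) with its board at (275,200) and connector at (290,190). The handle is at (182,238), the jar at (235,280), the spool at (302,255) and the screwdriver at (240,150). The side view agrees: fixture board (264,230), lever (190,155).

Boards that could be confused, by top-view pixel: (370,245), (354,141) and (452,189) are loose on the bench. Only (275,200) lies in the fixture, so I choose that one.

```bash
python3 - <<'E'
from h import *
np.set_printoptions(precision=4,suppress=True)
for n in ['top','side']:
    c=shot(n); v,u=np.mgrid[0:384,0:512]; d=c['depth']
    P=np.stack([(u-c['cx'])/c['f']*d,(v-c['cy'])/c['f']*d,d],-1)@c['T'][:3,:3].T+c['T'][:3,3]
    hsv=cv2.cvtColor(c['color'],cv2.COLOR_RGB2HSV)
    near=(d>0)&(np.hypot(P[...,0]-.54,P[...,1]+.053)<.18)
    m=(near&(hsv[...,1]<60)&(hsv[...,2]>110)).astype(np.uint8)
    m=cv2.morphologyEx(m,cv2.MORPH_CLOSE,np.ones((5,5)))
    k,l,s,_=cv2.connectedComponentsWithStats(m); m=l==1+np.argmax(s[1:,4])
    print(n,'bench z',np.median(P[(d>0)&(np.abs(P[...,0]-.6)<.02)&(np.abs(P[...,1]-.15)<.05)][:,2]))
    pix=np.argwhere(m)[:,::-1]
    X=np.array([at_z(c,p,.013)[:2] for p in pix],np.float32)
    ctr,wh,a=cv2.minAreaRect(X); print('plate',np.array(ctr),wh,a)
    b=(near&(hsv[...,2]<50)&(P[...,2]>.022)&(P[...,2]<.045))
    b=cv2.morphologyEx(b.astype(np.uint8),cv2.MORPH_OPEN,np.ones((3,3)))
    k,l,s,_=cv2.connectedComponentsWithStats(b); b=l==1+np.argmax(s[1:,4])
    X=np.array([at_z(c,p,.035)[:2] for p in np.argwhere(b)[:,::-1]],np.float32)
    ctr,wh,a=cv2.minAreaRect(X); print('conn',np.array(ctr),wh,a)
    h=near&(P[...,2]>.06)&(P[...,1]>-.03)
    Q=P[h]; e=np.array([-.37,.93]); t=(Q[:,:2]-[.54,-.053])@e
    print('lever far end t',np.percentile(t,[1,99]),'z max',np.percentile(Q[:,2],99),'tip',Q[t>np.percentile(t,85)].mean(0))
    if n=='side': save(c,'c.png',(140,110,340,290),3)
E
```

```text
top bench z 0.00043231139306820765
plate [ 0.5371 -0.0563] (0.14451566338539124, 0.28570589423179626) 22.111644744873047Traceback (most recent call last):
  File "<stdin>", line 17, in <module>
    return _wrapfunc(a, 'argmax', axis=axis, out=out, **kwds)
    return bound(*args, **kwds)
ValueError: attempt to get argmax of an empty sequence
```

```bash
python3 - <<'E'
from h import *
np.set_printoptions(precision=4,suppress=True)
c=shot('side'); save(c,'c.png',(140,110,340,290),3)
e=np.array([np.cos(np.radians(112.1)),np.sin(np.radians(112.1))]);f=np.array([-e[1],e[0]]);o=np.array([.5385,-.0545])
for n in ['connector_back','board','lever_end','clamp_pivot','solder_spool','flux_jar']:
    for d in finder.pinpoint(c,n)[:2]:
        p=at_z(c,d['position'],{'connector_back':.025,'board':.012,'lever_end':.111,'clamp_pivot':.035}.get(n,0))[:2]-o
        print(n,d['p'],p@e,p@f)
for x in (-.17,.185,.03): print(x,o+x*e)
E
```

```text
connector_back 0.88 -0.12333841561930602 0.004102902820817155
connector_back 0.64 -0.20111852286245127 0.1373740436886758
board 0.74 -0.061876486822263876 3.289433419541248e-05
board 0.71 -0.2804833974306469 -0.042067830357981874
clamp_pivot 0.9 0.07003009893249001 0.0011697201220711886
flux_jar 0.74 0.07149315378174068 0.11612248136160182
-0.17 [ 0.6025 -0.212 ]
0.185 [0.4689 0.1169]
0.03 [ 0.5272 -0.0267]
```

View pics/c.png

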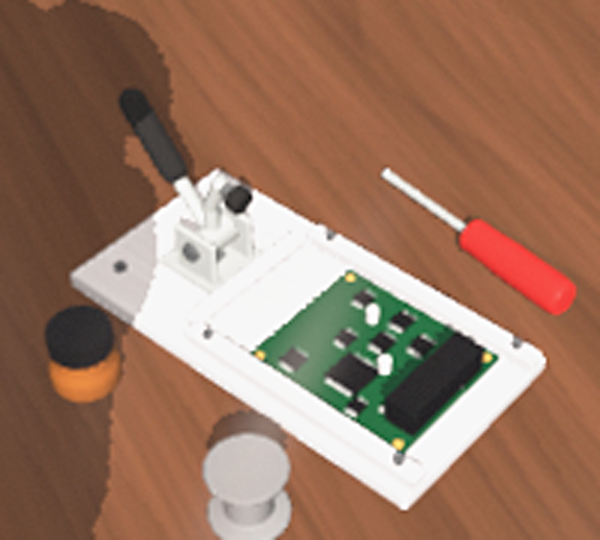

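The crop shows the fixture's board at crop (380,360), its connector at (435,380) and an open lever, as described. The trailing side is clear. Moving the shut gripper to behind the connector.

Emit:
{"op": "move_arm", "data": {"offset": [[4.3, -1.0, 0], [4.3, -1.0, 0], [4.3, -1.0, 0], [4.3, -1.0, 0], [4.3, -1.0, 0]], "twist": [[0, 0, -0.064], [0, 0, 0], [0, 0, 0], [0, 0, 0], [0, 0, 0]], "grip": [0, 0, 0, 0, 0]}}

```text
time: 2.1
ee_pos: [0.3571, -0.3957, 0.2535]
tcp_rot: [180.0, -0.0, 22.1]
wrist_force: [0.4, -0.7, 0.4]
opening: 0.0124
grasp_force: 0.0
```

Emit:
{"op": "move_arm", "data": {"offset": [[4.3, -1.0, 0], [4.3, -1.0, 0], [4.3, -1.0, 0], [4.3, -1.0, 0], [4.3, -1.0, 0]], "twist": [[0, 0, 0], [0, 0, 0], [0, 0, 0], [0, 0, 0], [0, 0, 0]], "grip": [0, 0, 0, 0, 0]}}

```text
time: 2.6
ee_pos: [0.5376, -0.2683, 0.2534]
tcp_rot: [180.0, -0.0, 22.1]
wrist_force: [1.0, -0.4, 0.6]
opening: -0.0
grasp_force: 0.0
```

Emit:
{"op": "move_arm", "data": {"offset": [[4.0, -1.0, 0], [4.0, -1.0, 0], [0, 0, 0], [0, 0, 0]], "twist": [[0, 0, 0], [0, 0, 0], [0, 0, 0], [0, 0, 0]], "grip": [0, 0, 0, 0]}}

```text
time: 3.0
ee_pos: [0.6033, -0.2203, 0.2526]
tcp_rot: [-180.0, 0.1, 22.2]
wrist_force: [-1.5, -0.8, 0.1]
opening: 0.0001
grasp_force: 0.0
```

Emit:
{"op": "move_arm", "data": {"offset": [[0, 0, 4.1], [0, 0, 4.1], [0, 0, 4.1], [0, 0, 4.1], [0, 0, 4.2]], "twist": [[0, 0, 0], [0, 0, 0], [0, 0, 0], [0, 0, 0], [0, 0, 0]], "grip": [0, 0, 0, 0, 0]}}

```text
time: 3.5
ee_pos: [0.6018, -0.2222, 0.0465]
tcp_rot: [179.9, -0.0, 22.0]
wrist_force: [0.8, -0.1, 0.6]
opening: 0.0003
grasp_force: 0.0
```

Emit:
{"op": "move_arm", "data": {"offset": [[0, -1.0, 0], [0, -1.0, 0], [0, -0.5, 0], [0, 0, 0]], "twist": [[0, 0, 0], [0, 0, 0], [0, 0, 0], [0, 0, 0]], "grip": [0, 0, 0, 0]}}

```text
time: 3.9
ee_pos: [0.5945, -0.1976, 0.0505]
tcp_rot: [179.8, -0.2, 22.1]
wrist_force: [0.1, 0.1, -0.0]
opening: 0.0001
grasp_force: 0.0
```

```bash
cat >> h.py <<'E'
e=np.array([np.cos(np.radians(112.1)),np.sin(np.radians(112.1))]);f=np.array([-e[1],e[0]]);o=np.array([.5385,-.0545])
def fx():
    s=bot.get_obs();p=s['ee_pos'];d=p[:2]-o;F=s['wrist_force']
    print('t',s['time'],'tcp fix',d@e,d@f,p[2],'F',F[:2]@e,F[:2]@f,F[2])
E
python3 - <<'E'
from h import *
fx(); c=shot('side'); save(c,'d.png',(160,110,360,290),3)
E
```

```text
t 3.9 tcp fix -0.15362568344095873 0.0019526993682775326 0.050501407093582015 F 0.07157079001396235 -0.16548462677215825 -0.03281847969096391
```

View pics/d.png

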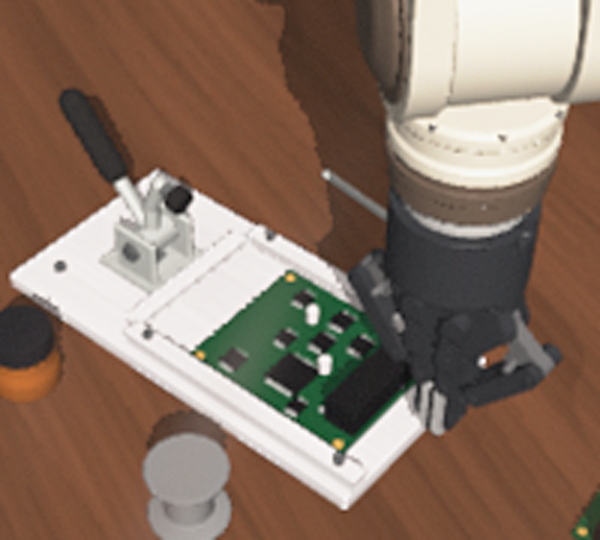

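The fingers are behind the connector (crop 435,400), but the gripper's knuckles stick out along the push direction. I'll back off and turn the gripper 90° so a clean face leads.

```bash
python3 -c "
from h import *
print(bot.get_obs()['q'])"
```

```text
[-1.84050740e+01  1.60208412e+01  2.27430829e-01  7.39825509e+01
 -2.61371680e-03  1.39455365e+02]
```

Emit:
{"op": "move_arm", "data": {"offset": [[0, 2.0, -2.0], [0, 0.5, -2.0]], "twist": [[0, 0, 0], [0, 0, 0]], "grip": [0, 0]}}

```text
time: 4.15
ee_pos: [0.6034, -0.2222, 0.0887]
tcp_rot: [179.9, -0.0, 22.1]
wrist_force: [0.0, 0.1, 0.1]
opening: -0.0002
grasp_force: 0.0
```

Emit:
{"op": "move_arm", "data": {"offset": [[0, 0, 0], [0, 0, 0], [0, 0, 0], [0, 0, 0], [0, 0, 0]], "twist": [[0, 0, -0.145], [0, 0, -0.145], [0, 0, -0.145], [0, 0, -0.145], [0, 0, -0.145]], "grip": [0, 0, 0, 0, 0]}}

```text
time: 4.65
ee_pos: [0.6035, -0.2214, 0.0887]
tcp_rot: [179.9, -0.0, 64.0]
wrist_force: [0.7, 0.7, -0.6]
opening: 0.0003
grasp_force: 0.0
```

Emit:
{"op": "move_arm", "data": {"offset": [[0, 0, 0], [0, 0, 0], [0, 0, 0], [0, 0, 0], [0, 0, 0]], "twist": [[0, 0, -0.145], [0, 0, -0.145], [0, 0, -0.145], [0, 0, -0.145], [0, 0, -0.145]], "grip": [0, 0, 0, 0, 0]}}

```text
time: 5.15
ee_pos: [0.6035, -0.2214, 0.0887]
tcp_rot: [179.9, 0.1, 105.5]
wrist_force: [0.6, -0.2, -0.9]
opening: -0.0003
grasp_force: 0.0
```

Emit:
{"op": "move_arm", "data": {"offset": [[0, 0, 0], [0, 0, 2.0], [0, 0, 2.0], [0, 0, 0]], "twist": [[0, 0, -0.121], [0, 0, 0], [0, 0, 0], [0, 0, 0]], "grip": [0, 0, 0, 0]}}

```text
time: 5.55
ee_pos: [0.602, -0.2208, 0.0457]
tcp_rot: [-179.9, -0.1, 112.1]
wrist_force: [-0.4, 0.3, -0.5]
opening: 0.0003
grasp_force: 0.0
```

```bash
python3 -c "
from h import *
fx(); print(bot.get_obs()['tcp_rot'])"
```

```text
t 5.55 tcp fix -0.17799046518413422 0.003744177681366748 0.04566902764766314 F 0.4370321930317698 0.23313256313893266 -0.4564456902990605
[-1.79884675e+02 -9.92370100e-02  1.12113816e+02]
```

Emit:
{"op": "move_arm", "data": {"offset": [[1.5, 0.3, 0], [1.5, 0, 0], [0.8, 0, 0], [0.5, 0, 0], [0.5, 0, 0]], "twist": [[0, 0, 0], [0, 0, 0], [0, 0, 0], [0, 0, 0], [0, 0, 0]], "grip": [0, 0, 0, 0, 0]}}

```text
time: 6.05
ee_pos: [0.5877, -0.1748, 0.048]
tcp_rot: [180.0, 0.0, 112.1]
wrist_force: [0.0, -0.1, 0.0]
opening: 0.0001
grasp_force: 0.0
```

Emit:
{"op": "move_arm", "data": {"offset": [[0.5, 0, 0], [0.5, 0, 0], [0.5, 0, 0], [0.5, 0, 0], [0.5, 0, 0]], "twist": [[0, 0, 0], [0, 0, 0], [0, 0, 0], [0, 0, 0], [0, 0, 0]], "grip": [0, 0, 0, 0, 0]}}

```text
time: 6.55
ee_pos: [0.5782, -0.1521, 0.0474]
tcp_rot: [180.0, 0.0, 112.1]
wrist_force: [2.0, -3.5, 3.9]
opening: 0.0002
grasp_force: 1.6
```

Emit:
{"op": "move_arm", "data": {"offset": [[0.3, 0, 0], [0.2, 0, 0], [0, 0, 0]], "twist": [[0, 0, 0], [0, 0, 0], [0, 0, 0]], "grip": [0, 0, 0]}}

```text
time: 6.85
ee_pos: [0.5761, -0.1472, 0.0471]
tcp_rot: [-180.0, -0.0, 112.1]
wrist_force: [1.1, -1.1, 0.3]
opening: 0.0003
grasp_force: 0.4
```

```bash
python3 -c "
from h import *
fx()
c=shot('side'); save(c,'e.png',(160,110,360,290),3)"
```

```text
t 6.85 tcp fix -0.10002643526842205 8.739615376669542e-05 0.04710025177314554 F -1.4241734199110996 -0.6203477876396606 0.3137851067700616
```

View pics/e.png

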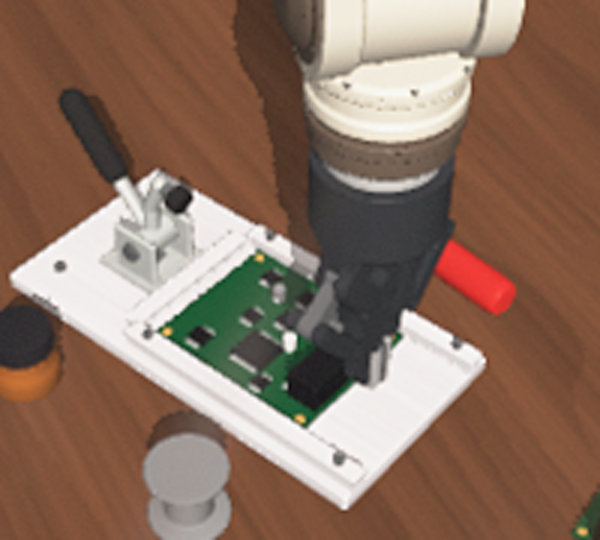

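The fingers bear on the connector (crop 350,375). The board's leading edge is near the stop, with about 1 cm still to go.

Emit:
{"op": "move_arm", "data": {"offset": [[0.3, 0, 0], [0.3, 0, 0], [0.2, 0, 0], [0, 0, 0]], "twist": [[0, 0, 0], [0, 0, 0], [0, 0, 0], [0, 0, 0]], "grip": [0, 0, 0, 0]}}

```text
time: 7.3
ee_pos: [0.5729, -0.1397, 0.047]
tcp_rot: [-180.0, -0.0, 112.1]
wrist_force: [0.8, -0.6, -0.2]
opening: 0.0
grasp_force: 0.0
```

Emit:
{"op": "move_arm", "data": {"offset": [[0.15, 0, 0], [0.15, 0, 0], [0, 0, 0]], "twist": [[0, 0, 0], [0, 0, 0], [0, 0, 0]], "grip": [0, 0, 0]}}

```text
time: 7.6
ee_pos: [0.572, -0.1372, 0.0472]
tcp_rot: [-180.0, -0.0, 112.1]
wrist_force: [0.8, 0.2, -0.8]
opening: -0.0002
grasp_force: 0.0
```

Emit:
{"op": "move_arm", "data": {"offset": [[0.1, 0, 0], [0.1, 0, 0], [0, 0, 0]], "twist": [[0, 0, 0], [0, 0, 0], [0, 0, 0]], "grip": [0, 0, 0]}}

```text
time: 7.9
ee_pos: [0.5723, -0.1365, 0.0479]
tcp_rot: [179.9, 0.2, 112.1]
wrist_force: [3.7, -4.9, -0.5]
opening: 0.0001
grasp_force: 3.3
```

```bash
python3 -c "
from h import *
fx()"
```

```text
t 7.9 tcp fix -0.08864981160001714 -0.0004871563162605457 0.04788839067925683 F -5.982381561940597 -1.6027548616942713 -0.4887902168340761
```

Emit:
{"op": "move_arm", "data": {"offset": [[0.1, 0, 0], [0.1, 0, 0], [0, 0, 0]], "twist": [[0, 0, 0], [0, 0, 0], [0, 0, 0]], "grip": [0, 0, 0]}}

```text
time: 8.2
ee_pos: [0.5722, -0.1362, 0.0486]
tcp_rot: [179.9, 0.4, 112.0]
wrist_force: [5.4, -13.9, 0.5]
opening: 0.0001
grasp_force: 7.2
```

```bash
python3 -c "
from h import *
fx()"
```

```text
t 8.2 tcp fix -0.0883634288775973 -0.0005426273106485093 0.0486015823365044 F -14.947372252847266 0.22227479712247009 0.4649580829468064
```

The force rises with no further motion at the predicted position, so the board is home. Backing off, then up and over to beyond the lever.

Emit:
{"op": "move_arm", "data": {"offset": [[-1.0, 0, 0], [-1.5, 0, 0], [0, 0, -4], [0, 0, -4.5], [0, 0, -4.5]], "twist": [[0, 0, 0], [0, 0, 0], [0, 0, 0], [0, 0, 0], [0, 0, 0]], "grip": [0, 0, 0, 0, 0]}}

```text
time: 8.7
ee_pos: [0.5797, -0.1575, 0.1782]
tcp_rot: [-179.9, -0.1, 112.1]
wrist_force: [1.3, -0.5, -0.3]
opening: -0.0001
grasp_force: 0.0
```

Emit:
{"op": "move_arm", "data": {"offset": [[0, 0, -4.5], [0, 0, -3.5], [4, 0, 0], [4.5, 0, 0], [4.5, 0, 0]], "twist": [[0, 0, 0], [0, 0, 0], [0, 0, 0], [0, 0, 0], [0, 0, 0]], "grip": [0, 0, 0, 0, 0]}}

```text
time: 9.2
ee_pos: [0.5308, -0.036, 0.2571]
tcp_rot: [-180.0, -0.0, 112.0]
wrist_force: [0.6, 0.3, -0.3]
opening: -0.0
grasp_force: 0.0
```

Emit:
{"op": "move_arm", "data": {"offset": [[4.5, 0, 0], [4.5, 0, 0], [4.5, 0, 0], [4.5, 0, 0], [0, 0, 0]], "twist": [[0, 0, 0], [0, 0, 0], [0, 0, 0], [0, 0, 0], [0, 0, 0]], "grip": [0, 0, 0, 0, 0]}}

```text
time: 9.7
ee_pos: [0.4619, 0.1338, 0.2575]
tcp_rot: [-180.0, -0.1, 112.4]
wrist_force: [0.4, -1.0, -0.3]
opening: 0.0001
grasp_force: 0.0
```

```bash
python3 -c "
from h import *
fx()
np.set_printoptions(precision=4,suppress=True)
for n in ['top','side']:
    c=shot(n)
    for t,z in (('board_lead',.012),('connector_back',.025),('lever_end',.111),('flux_jar',0)):
        for d in finder.pinpoint(c,t)[:3]:
            p=at_z(c,d['position'],z)[:2]-o; print(n,t,round(d['p'],2),p@e,p@f)
save(c,'f.png',(160,110,360,290),3)"
```

```text
t 9.7 tcp fix 0.2032519164857567 0.00010266037988927972 0.25754900883065224 F -1.0544592240299007 -0.009343116138558122 -0.3174718525677019
top board_lead 0.92 -0.275623156252396 -0.09189262830272876
top board_lead 0.85 -0.24114595848723408 0.21596844802247425
top board_lead 0.68 0.038900562213227644 0.007535536835918591
top connector_back 0.84 -0.276028458961387 -0.004585317044927658
top connector_back 0.77 -0.19326187963953334 0.1369191681317292
top connector_back 0.62 0.15535373456805912 -0.0023294435522207414
top lever_end 0.86 0.14094742731544202 0.002125387655518459
top flux_jar 0.67 0.07047334581534463 0.12251611460386742
top flux_jar 0.52 -0.024208178142389736 0.0003343511922717676
side board_lead 0.96 -0.24517960297361657 0.21185862557928906
side board_lead 0.96 -0.28110650477939153 -0.08788309298707597
side board_lead 0.81 0.0405967488180917 -0.004559222026872322
side connector_back 0.72 -0.08551529368367575 0.006907732392219904
side connector_back 0.66 -0.20473951616246022 0.1434405020110402
side connector_back 0.65 -0.2852921708030033 0.0029821841981312477
side lever_end 0.59 0.14603855791757833 -0.004963557970510133
side flux_jar 0.67 0.06819375080193595 0.11910131217830379
side flux_jar 0.45 -0.06298722475018852 -0.016444829688179407
```

View pics/f.png

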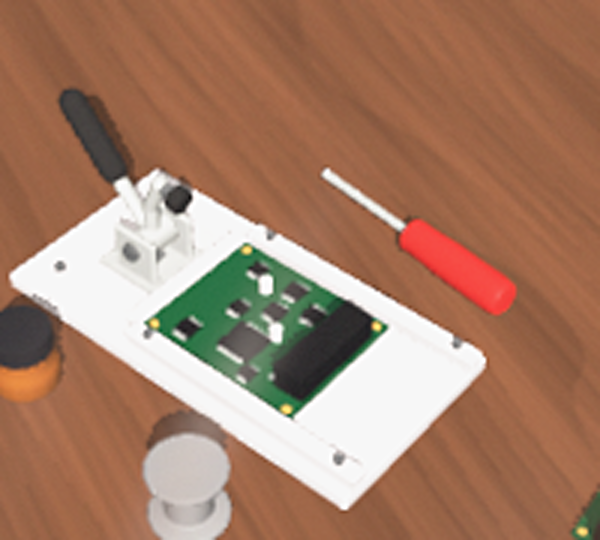

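The board is home: its lead reads about x=+40 mm, and no green-to-stop gap shows at crop (200,290). The handle end is at crop (72,98). Descending beyond the lever and pushing it over.

Emit:
{"op": "move_arm", "data": {"offset": [[0, 0, 4], [0, 0, 4], [0, 0, 4], [0, 0, 3], [0, 0, 0]], "twist": [[0, 0, 0], [0, 0, 0], [0, 0, 0], [0, 0, 0], [0, 0, 0]], "grip": [0, 0, 0, 0, 0]}}

```text
time: 10.7
ee_pos: [0.4612, 0.1293, 0.1033]
tcp_rot: [-179.6, -0.0, 112.1]
wrist_force: [-0.9, 0.0, -0.5]
opening: 0.0001
grasp_force: 0.0
```

Emit:
{"op": "move_arm", "data": {"offset": [[-1.5, 0, 0], [-1.5, 0, 0], [-1, 0, 0], [-1, 0, 0], [-1, 0, 0]], "twist": [[0, 0, 0], [0, 0, 0], [0, 0, 0], [0, 0, 0], [0, 0, 0]], "grip": [0, 0, 0, 0, 0]}}

```text
time: 11.2
ee_pos: [0.4865, 0.075, 0.1091]
tcp_rot: [179.9, -0.1, 112.1]
wrist_force: [-2.3, 3.1, 1.0]
opening: -0.0003
grasp_force: 0.5
```

```bash
python3 -c "
from h import *
fx()
c=shot('side'); save(c,'g.png',(130,80,330,260),3)"
```

```text
t 11.2 tcp fix 0.13952786205259443 -0.000564589030063367 0.1090891724670369 F 3.7462286307699206 1.0080657509906212 0.9937999516391374
```

View pics/g.png

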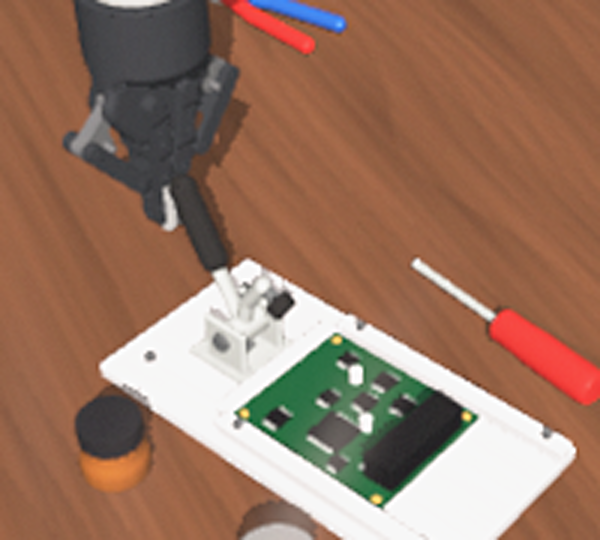

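The fingers bear on the handle's end at crop (180,190) with about 3.7 N, and the lever is moving as expected. I'll continue past the centre.

Emit:
{"op": "move_arm", "data": {"offset": [[-1, 0, 0], [-1, 0, 0], [-1, 0, 0], [-1, 0, 0], [-0.5, 0, 0]], "twist": [[0, 0, 0], [0, 0, 0], [0, 0, 0], [0, 0, 0], [0, 0, 0]], "grip": [0, 0, 0, 0, 0]}}

```text
time: 11.75
ee_pos: [0.5033, 0.0319, 0.1073]
tcp_rot: [180.0, 0.0, 112.1]
wrist_force: [-0.3, 0.4, -0.6]
opening: 0.0001
grasp_force: 0.0
```

Emit:
{"op": "move_arm", "data": {"offset": [[-0.5, 0, 0], [-0.5, 0, 0], [-0.5, 0, 0], [-0.5, 0, 0], [0, 0, 0]], "twist": [[0, 0, 0], [0, 0, 0], [0, 0, 0], [0, 0, 0], [0, 0, 0]], "grip": [0, 0, 0, 0, 0]}}

```text
time: 12.25
ee_pos: [0.5106, 0.014, 0.1073]
tcp_rot: [-180.0, 0.0, 112.1]
wrist_force: [0.3, 0.4, -0.1]
opening: 0.0
grasp_force: 0.0
```

```bash
python3 -c "
from h import *
fx()
c=shot('side'); save(c,'i.png',(130,80,330,260),3)"
```

```text
t 12.25 tcp fix 0.07401970428097396 9.456064443805429e-05 0.10726278284070348 F 0.2725573693638071 -0.4796820025839932 -0.14447609435610295
```

View pics/i.png

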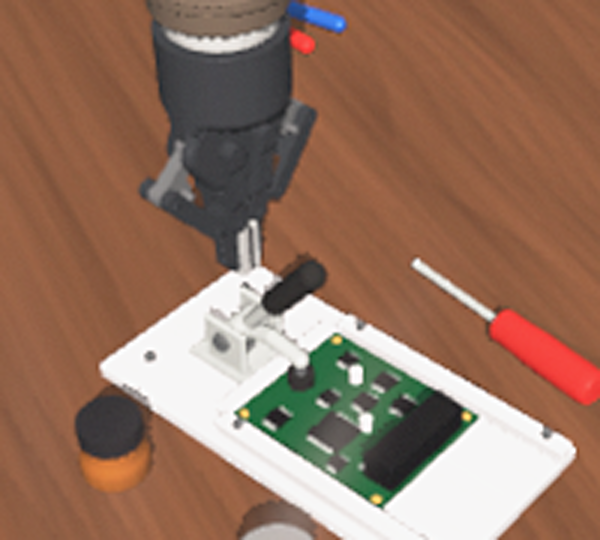

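The lever has snapped over, and its pad sits on the board at crop (300,378). The board is still home and the fingers are free. I'll retreat upward, then hand in.

Emit:
{"op": "move_arm", "data": {"offset": [[1, 0, -1], [1, 0, -3], [0, 0, -4], [0, 0, -2], [0, 0, 0]], "twist": [[0, 0, 0], [0, 0, 0], [0, 0, 0], [0, 0, 0], [0, 0, 0]], "grip": [0, 0, 0, 0, 0]}}

```text
time: 12.8
ee_pos: [0.5037, 0.034, 0.2115]
tcp_rot: [179.7, 0.1, 112.2]
wrist_force: [-0.1, -0.5, 0.3]
opening: -0.0003
grasp_force: 0.0
```

```bash
python3 -c "
from h import *
fx()
c=shot('side'); save(c,'j.png',(130,80,330,260),3)
for t,z in (('board_lead',.012),('connector_back',.025)):
    for d in finder.pinpoint(c,t)[:3]:
        p=at_z(c,d['position'],z)[:2]-o; print(t,round(d['p'],2),p@e,p@f)
print(bot.job_done())"
```

```text
t 12.8 tcp fix 0.09504580008157684 -0.0010713426652596164 0.21145438145498557 F -0.42860290801332296 0.25294651232774323 0.2634815136025541
board_lead 0.69 0.04396001339898618 -0.0013154088529181015
board_lead 0.68 -0.24665205390008998 0.21323472268040675
board_lead 0.68 -0.27932947879825115 -0.07899262872186406
connector_back 0.96 -0.07651053862504936 0.0025977835484401555
connector_back 0.74 -0.2027373228807262 0.14114407554396255
the job is handed in; nothing more can be done
None
```

I handed the job in at about 13 s. The board was pushed home against the stop, the lever snapped over with its pad on the board, and the jar, spool and screwdriver were not touched; the hand-in gave back no verdict.

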